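Pull the cold chamber's lid shut with the hook rod

TASK

The lid of the foil-clad cold chamber has been left standing open. Pick up the red-handled pull rod by its handle, put its hook through the red eye on the lid, and swing the lid down until it is fully shut, keeping the hook in the eye until then. Then unhook the rod and lay it flat back on the green mat; touch the chamber and its lid with nothing but the rod, and leave the blue-handled lifter, the bottle and the jar where they are.

Things in the scene. Friction and masses are not known exactly. Their poses are not given: they have to be found in the camera images.
- chamber: Insulated box clad in bright foil, open at the top, 300 (its x) x 190 (its y) x 110 mm high, walls 24 mm, fixed to the bench. Origin: centre of its underside; z up. The lid's hinge line runs along the box's x at y = +95 mm, z = 110 mm, on the side to the robot's left. Its yaw lies within about 0.2 rad of zero.
- lid (a joint): Hinge of the foil-clad lid (300 x 190 x 30 mm, 0.22 kg), in rad: 0 is fully shut on the rim, 1.57 upright, up to 1.95 leaning back; starts between 1.6 and 1.85. Slightly stiff (0.14 N m): upright, the lid stays where it is; below about 0.8 rad it sinks shut by its own weight unless the hook holds it.
- eye (a point): Centre of the red ring on the lid's free edge, at mid-length of the box. Opening 40 mm, wire 6 mm; the hole runs along the box's x at every lid angle, so a pin in it can turn. It lies 215 mm from the hinge line along the lid and 15 mm from the lid's underside plane (which holds the hinge line): with the lid shut it is at y = -120, z = 125 mm in the box's frame, beyond the lid's edge.
- pull_rod: Loose rod, 0.14-0.28 kg: red block handle 110 (x) x 24 (y) x 40 mm (z), origin at the centre of its underside. A 10 mm steel rod leaves it along +x, 20 mm above the underside, to x = 200 mm, then bends square into a straight hook pin 10 mm thick along -y, to y = -55 mm. Lies on the mat, z up, x to the robot's left (world +y) within 0.35 rad, so the pin points away from the robot.
- hook (a point): Middle of the free part of the pull rod's pin: at x = 200, y = -30, z = 20 mm in the rod's frame. Hooked means this point lies in the eye.
- mat: Green mat on the bench to the robot's right, 320 (x) x 380 (y) x 4 mm, fixed. Origin: centre of its underside. Both rods lie on it, handles about 160 mm apart, either one nearer the robot.
- lifter: Bystander on the mat: same handle as the pull rod's but blue, and a straight rod ending in a flat steel paddle, no hook. Origin: centre of the handle's underside; x along the rod. Leave it.
- bottle: Bystander: clear water bottle with blue cap and label, 64 mm across, 170 mm high, standing. Origin: centre of its underside.
- jar: Bystander: small amber jar with a white cap, 60 mm across, 90 mm high, standing. Origin: centre of its underside.

How it is judged:
On the way, in this order (a step that is already met when the one before it is completed fails the run):
1. the pull rod's hook is through the eye of the open lid (distance between hook and eye below 0.028 m and value of joint lid above 1 rad), for 0.1 s.
2. the lid is shut with the hook still in the eye (distance between hook and eye below 0.03 m and value of joint lid below 0.08 rad), for 0.1 s.
At the end, for the whole second after the job is handed in: The lid is shut (within 0.08 rad), the pull rod is out of the eye and lies flat and still with the middle of its handle over the mat, its hook point lower than 60 mm (value of joint lid below 0.08 rad and x of pull_rod in the frame of mat between -0.16 and 0.16 m and y of pull_rod in the frame of mat between -0.19 and 0.19 m and height (world z) of hook below 0.06 m and height (world z) of pull_rod below 0.045 m and linear speed of pull_rod below 0.03 m/s); the robot touches nothing.
It fails at once if the robot itself touches the chamber or its lid (over 2 N) (contact force between any of the arm, the fingers and chamber above 2 N).
It fails at once if the lifter is shifted by more than 50 mm (distance of lifter from where it was at the start of the episode above 0.05 m).
It fails at once if the bottle is shifted by more than 50 mm or knocked over (distance of bottle from where it was at the start of the episode above 0.05 m or angle between bottle's own z axis and vertical above 0.5 rad).
It fails at once if the jar is shifted by more than 50 mm or knocked over (distance of jar from where it was at the start of the episode above 0.05 m or angle between jar's own z axis and vertical above 0.5 rad).
It also fails if it takes over 69 s, if anything falls off the work surface, if the arm or the gripper's body presses on something with over 40 N, if the wrist force passes 120 N, or if a joint passes its speed limit or range.

ROBOT

A 6-joint arm with a two-finger parallel gripper is mounted at the origin on the work surface. World frame = base frame: x ahead of the robot, y to its left, z up, the work surface at z = 0. Lengths are in m, angles in rad, forces in N, time in s.
With the tool pointing down it reaches from about 0.425 to 1.125 m from the base axis. Payload 14.9 kg.
Tool frame: the origin (TCP) lies at the very end of the fingers, on their centre line; the grasp point (between the pads) lies ctrl.grip_point_offset behind it (ctrl.grip_point_offset is the distance from the TCP to the grasp point, in m); z points along the fingers, y is the line along which they close (so a half turn about z gives the same grasp; the last joint's range is limited). The gripper opens to 91 mm and grips with 3 to 60 N. Pads are 32 mm wide; open, the fingers measure 118 mm over their backs; the gripper's body (76 mm by 178 mm) begins 60 mm behind the grasp point.
Start: joints at [1.276, 0.379, 1.734, -0, 1.028, -0.033], TCP at [0.181, 0.676, 0.184] pointing down, gripper open.
Joint ranges: [-2.77, 2.77], [-0.74, 2.19], [0, 2.66], [-1.06, 4.2], [0.31, 2.87], [-3.08, 3.08]. Speed limits (rad/s): [1.89, 1.89, 2.39, 3.14, 3.14, 3.14].

INTERFACE

Orientations are given as a unit quaternion [w, x, y, z].
In Python, from cell import ctrl, fingers, read_camera, camera_params, job, spot_in, masks_of gives the robot as it stands. The module is installed in compiled form; this text tells all that it offers. Calls block until the motion is done:
- ctrl.movep(position, orientation): joint-space move of the TCP to a pose.
- ctrl.movel(position, ori=None, rate=0.15): straight line of the TCP; ori=None keeps the orientation; rate is the mean speed in m/s.
- ctrl.move_joints(angles): joint-space move.
- fingers.gripper_to(opening, grip_force=None): finger opening in m; grip_force is the grip in N (None keeps the last); returns when the fingers have stopped.
- ctrl.hold(seconds).
- ctrl.inverse_kinematics(position, orientation): joint angles nearest the present ones, or None.
- read_camera(name): name is "scene" or "top"; returns (picture, depth): 400x640x3 uint8, blue, green, red; 400x640 float32, m along the optical axis (not along the pixel's ray), 0 where there is no reading.
- camera_params(name): a dict with "vertical_fov" (degrees; the focal length in pixels is half the picture's height over the tangent of half this angle, whatever the lens; pixels are square), "cx", "cy" (the principal point, pixels), "distortion" ([k1, k2, p1, p2, k3] as OpenCV has them; the pictures are not rectified), "rvec" (rotation vector, rad) and "tvec" (3), from world to camera coordinates, as OpenCV has them. Camera axes: x right, y down, z forward; pixel columns grow to the right and rows downward; lengths in m; the calibration is good to about 2 mm. A picture is of the moment at which its call begins. camera_params takes no time and is no camera call.
A pose or a line that the arm cannot do raises ctrl.IKError and nothing moves.
- job.close_job(): hands the job in; it is judged then, once.
Trained networks look in the newest picture that a camera, given by its name, has taken for a name from the list of things; names that differ only in an ending like _2 or _b are one class to them, and where a whole thing is asked for, a point or a joint stands for the part that bears it (a point fixed in the world has none). Each returns a list of dicts, best first, with "conf" (0 to 1); they miss things now and then, are a little off and sometimes report something else, mostly with a low value. They report only what shows in the picture. A call takes as long as a camera call.
- spot_in(target, camera): "at" ([row, column] in pixels, amid what is visible of it).
- masks_of(target, camera): "mask" (400x640 bool, what is visible of it) and "at" ([row, column] in pixels, amid what is visible of it).
Readings, each from a call of its own:
- ctrl.current_t(): time.
- ctrl.current_qpos(): joint angles.
- ctrl.current_joint_vel(): joint speeds.
- ctrl.current_effort(): joint torques, N m.
- ctrl.current_tcp_pos(): TCP position.
- ctrl.current_tcp_rot(): TCP orientation.
- ctrl.current_wrist_force(): force on the tool from outside, world axes, zero at the start.
- ctrl.current_torque(): the same for the moment, N m.
- ctrl.current_width(): finger opening in m.
- ctrl.current_grip_force(): force on a finger pad.
Only numpy, scipy, OpenCV 4.12 (cv2) and the standard library are available. Lean on these libraries where they do the work, as an engineer would, in place of code of your own. Each camera call takes 0.05 s, during which the arm holds its last target. There are 200 camera calls.

## Working session

There is one attempt and no reset: what is moved stays moved. The work goes in short steps, each a Python script; the robot and the scene stay as the last script left them, time stands still between calls to the robot, and variables do not carry over. Pictures are saved under pics/ and viewed, at most 10 in all, crops included, and the job is handed in when it is done.

```bash
mkdir -p pics; cat > h.py <<'E'
import numpy as np, cv2
from scipy.spatial.transform import Rotation as R
from cell import ctrl, fingers, read_camera, camera_params, job, spot_in, masks_of
def cam(n):
    p=camera_params(n); f=200/np.tan(np.radians(p["vertical_fov"])/2)
    K=np.array([[f,0,p["cx"]],[0,f,p["cy"]],[0,0,1]]); return K,np.array(p["distortion"],float),np.array(p["rvec"],float),np.array(p["tvec"],float)
def pts(n,depth,mask):
    K,d,rv,tv=cam(n); m=mask&(depth>0); r,c=np.nonzero(m)
    u=cv2.undistortPoints(np.stack([c,r],1).astype(float)[:,None],K,d)[:,0]
    z=depth[r,c]; P=np.c_[u*z[:,None],z]
    return (P-tv.reshape(3))@cv2.Rodrigues(rv)[0]
def proj(n,P):
    K,d,rv,tv=cam(n); return cv2.projectPoints(np.atleast_2d(np.array(P,float)),rv,tv,K,d)[0][:,0]
def quat(M):
    q=R.from_matrix(M).as_quat(); return [q[3],q[0],q[1],q[2]]
E
python3 - <<'E'
from h import *
print(ctrl.grip_point_offset, ctrl.current_t())
for n in("scene","top"):
    im,d=read_camera(n); cv2.imwrite(f"pics/{n}0.png",im); np.savez(f"{n}0.npz",im=im,d=d)
    K,_,rv,tv=cam(n); print(n,"campos",-cv2.Rodrigues(rv)[0].T@tv.reshape(3))
    for t in("chamber","lid","eye","pull_rod","lifter","mat","bottle","jar"):
        for k in masks_of(t,n)[:2]:
            P=pts(n,d,k["mask"])
            if len(P)>3: print(n,t,round(k["conf"],2),np.round(k["at"]),len(P),np.median(P,0).round(3),np.percentile(P,3,0).round(3),np.percentile(P,97,0).round(3))
E
```

```text
0.0188 0.0
scene campos [0.89966716 0.45130227 0.75800548]
scene chamber 0.96 [291. 370.] 23198 [0.639 0.227 0.11 ] [0.479 0.108 0.034] [0.775 0.355 0.299]
scene lid 0.9 [308. 417.] 9531 [0.656 0.332 0.294] [0.493 0.298 0.119] [0.777 0.36  0.317]
scene eye 0.66 [307. 417.] 9272 [0.657 0.333 0.294] [0.496 0.305 0.132] [0.777 0.36  0.316]
scene pull_rod 0.82 [155. 263.] 709 [ 0.568 -0.249  0.03 ] [ 0.543 -0.345  0.007] [ 0.633 -0.103  0.046]
scene lifter 0.78 [133. 320.] 759 [ 0.412 -0.241  0.028] [ 0.385 -0.337  0.01 ] [ 0.448 -0.085  0.045]
scene mat 0.65 [165. 295.] 10756 [ 0.504 -0.197  0.004] [ 0.338 -0.41   0.001] [ 0.652 -0.048  0.006]
scene bottle 0.89 [229. 220.] 1762 [ 0.78  -0.044  0.102] [ 0.749 -0.072  0.009] [ 0.806 -0.03   0.17 ]
scene jar 0.59 [216. 197.] 491 [ 0.799 -0.127  0.088] [ 0.772 -0.157  0.024] [ 0.812 -0.112  0.092]
top campos [ 0.49206321 -0.01324996  1.35223987]
top lid 0.59 [184. 175.] 5940 [0.625 0.314 0.255] [0.489 0.285 0.127] [0.766 0.352 0.301]
top eye 0.62 [185. 175.] 6139 [0.628 0.314 0.254] [0.489 0.284 0.122] [0.768 0.353 0.301]
top pull_rod 0.73 [215. 411.] 607 [ 0.562 -0.256  0.041] [ 0.537 -0.346  0.005] [ 0.626 -0.105  0.049]
top lifter 0.7 [272. 401.] 738 [ 0.409 -0.236  0.032] [ 0.381 -0.339  0.022] [ 0.445 -0.087  0.049]
top mat 0.73 [249. 398.] 14354 [ 0.486 -0.233  0.005] [ 0.331 -0.414 -0.001] [ 0.642 -0.052  0.01 ]
top bottle 0.75 [137. 338.] 620 [ 0.762 -0.06   0.116] [ 0.743 -0.09   0.024] [ 0.792 -0.033  0.173]
top jar 0.58 [135. 363.] 496 [ 0.773 -0.133  0.088] [ 0.752 -0.159  0.007] [ 0.802 -0.109  0.095]
```

View pics/scene0.png

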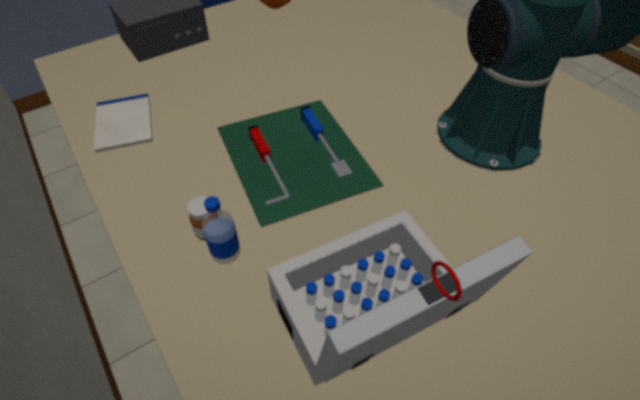

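View pics/top0.png

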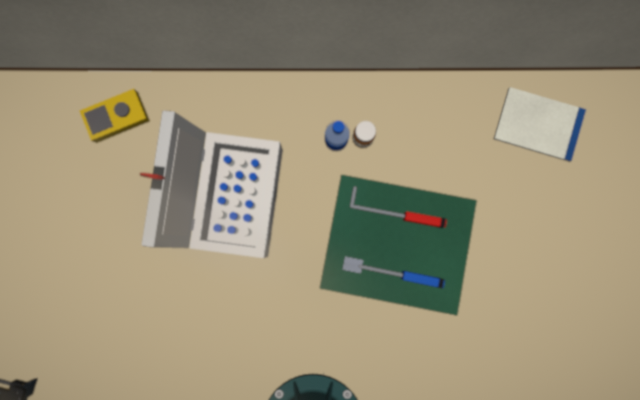

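The scene view shows the red rod's handle at (145,260) and its pin at about (200,278), with the eye ring at (281,446). In the top view the ring is at (176,152), seen edge-on, and the rod is at (219,425), with its pin pointing away from the robot. Next I'll get metric estimates.

```bash
python3 - <<'E'
from h import *
Z={n:np.load(f"{n}0.npz") for n in("scene","top")}
for n in Z:
    im,d=Z[n]["im"],Z[n]["d"]; b,g,r=[im[...,i].astype(int) for i in range(3)]
    red=(r>100)&(g<60)&(b<70)
    allm=np.ones_like(red); P=pts(n,d,allm); idx=np.flatnonzero((d>0).ravel())
    A=np.full((d.size,3),np.nan); A[idx]=P; A=A.reshape(400,640,3)
    h=A[red&(A[...,1]<-.1)&(A[...,2]>.036)&(A[...,2]<.055)]
    h=h[:,:2]; print(n,"handle top z/rect",len(h),cv2.minAreaRect(h.astype(np.float32)))
    # rod+pin grey on mat
    S=A[(A[...,2]>.012)&(A[...,2]<.04)&(A[...,0]>.5)&(A[...,0]<.67)&(A[...,1]>-.27)&(A[...,1]<-.07)&(~red)&(g<r+25)]
    print("steel",len(S),S[:,1].max().round(3),S[S[:,1].argmax()].round(3),S[S[:,0].argmax()].round(3))
    e=red&(A[...,1]>.2); E=A[e]; print("eye",len(E),np.median(E,0).round(4),E.min(0).round(3),E.max(0).round(3))
    rr,cc=np.nonzero(red&(A[...,1]>.1)|(red&np.isnan(A[...,1]))); print("px",rr.min(),rr.max(),cc.min(),cc.max())
    m=(A[...,2]>.103)&(A[...,2]<.117)&(A[...,1]>.05)&(A[...,1]<.34)&(A[...,0]>.4)&(A[...,0]<.85)
    T=A[m]; print("rim",len(T),np.median(T[:,2]),cv2.minAreaRect(T[:,:2].astype(np.float32)),T[:,:2].min(0),T[:,:2].max(0))
    for side,lo,hi in(("right",.05,.14),):
        s=T[(T[:,1]<.14)]; 
        # outer edge of right rim: min y per x bin
        xs=np.arange(.5,.78,.01); q=[(x+.005,np.percentile(s[(s[:,0]>x)&(s[:,0]<x+.01)][:,1],3)) for x in xs if ((s[:,0]>x)&(s[:,0]<x+.01)).sum()>4]
        q=np.array(q); 
        if len(q)>4: print("right edge",np.polyfit(q[:,0]-.63,q[:,1],1), q[0],q[-1])
    # lid plane
    L=A[(A[...,2]>.15)&(A[...,1]>.25)&(A[...,1]<.42)&(A[...,0]>.45)&(A[...,0]<.8)&(~red)]
    rng=np.random.default_rng(0);best=None
    for _ in range(400):
        p=L[rng.choice(len(L),3,False)]; nn=np.cross(p[1]-p[0],p[2]-p[0]); k=np.linalg.norm(nn)
        if k<1e-4: continue
        nn/=k; s=abs((L-p[0])@nn)<.003
        if best is None or s.sum()>best.sum(): best=s
    I=L[best]; c=I.mean(0); nn=np.linalg.svd(I-c,full_matrices=False)[2][2]; nn*=-np.sign(nn[1])
    print("lid plane",len(I),len(L),c.round(4),nn.round(4),"yaw",np.arctan2(nn[0],-nn[1]),"tilt",np.arctan2(nn[2],np.hypot(*nn[:2])))
E
```

```text
scene handle top z/rect 222 ((0.5562188029289246, -0.29295265674591064), (0.09579113125801086, 0.02306373603641987), 79.21074676513672)
steel 358 -0.099 [ 0.59  -0.099  0.022] [ 0.643 -0.107  0.029]
eye 210 [0.6319 0.338  0.336 ] [0.626 0.32  0.299] [0.636 0.36  0.348]
px 262 296 433 461
rim 4088 0.11064859471699076 ((0.6139665842056274, 0.21494871377944946), (0.22358281910419464, 0.301763653755188), 82.69951629638672) [0.45250946 0.08646803] [0.77653389 0.33938268]
right edge [-0.1145705   0.10280185] [0.505      0.11765508] [0.755      0.09965347]
lid plane 4864 8621 [0.6479 0.3328 0.2957] [-0.0221 -0.1633 -0.9863] yaw -0.13442657978191697 tilt -1.4052869299510005
top handle top z/rect 324 ((0.5535047650337219, -0.2988364100456238), (0.10846947133541107, 0.023695990443229675), 79.56412506103516)
steel 289 -0.1 [ 0.59  -0.1    0.032] [ 0.646 -0.236  0.012]
eye 30 [0.6284 0.3224 0.3378] [0.625 0.314 0.301] [0.636 0.332 0.347]
px 175 222 153 430
rim 3440 0.11130613362339575 ((0.6138308644294739, 0.2003178894519806), (0.19429107010364532, 0.3024905323982239), 82.75628662109375) [0.45176264 0.08650423] [0.7742839  0.31386576]
right edge [-0.11260002  0.10236037] [0.505      0.11608106] [0.755     0.1013015]
lid plane 3851 5472 [0.626  0.3102 0.2332] [-0.1263 -0.9794  0.1574] yaw -0.1282651531641634 tilt 0.15806307818589577
```

The chamber fits centre (0.614, 0.201) with yaw −0.127, and the lid is at about 1.73 rad. That puts the eye at about (0.632, 0.343, 0.320), which agrees with the red ring's depth readings. Next I'll grasp the rod, lift it and move to the pre-hook pose.

```bash
cat >> h.py <<'E'
BOX=np.array([.614,.201]); BY=-.127; TH0=1.73
def b2w(v): c,s=np.cos(BY),np.sin(BY); return np.array([BOX[0]+c*v[0]-s*v[1],BOX[1]+s*v[0]+c*v[1],v[2]])
def eye(th): c,s=np.cos(th),np.sin(th); return b2w([0,.095-.215*c+.015*s,.110+.215*s+.015*c])
SGN=1
def tool(a,sgn=1):  # a: world angle of rod x
    y=sgn*np.array([-np.sin(a),np.cos(a),0]); z=np.array([0,0,-1.]); return quat(np.c_[np.cross(y,z),y,z])
HOFF=np.array([.2,-.03,.014])  # hook in (rod-aligned) frame from TCP
def tcp_for(hook,a):
    c,s=np.cos(a),np.sin(a); return np.array(hook)-np.array([c*HOFF[0]-s*HOFF[1],s*HOFF[0]+c*HOFF[1],HOFF[2]])
A0=1.388; AB=np.pi/2+BY; G0=np.array([.5545,-.297,.010])
BX=np.array([np.cos(BY),np.sin(BY),0])
E
python3 - <<'E'
from h import *
print(eye(TH0))
for s in(1,-1):
    for p,a in((G0,A0),(tcp_for(eye(TH0),AB),AB),(tcp_for(eye(0),AB),AB)):
        q=ctrl.inverse_kinematics(p,tool(a,s)); print(s,p.round(3),None if q is None else np.round(q,2))
E
```

```text
[0.63222554 0.34373581 0.3199031 ]
1 [ 0.554 -0.297  0.01 ] [-0.53  0.52  1.93 -0.    0.7   2.8 ]
1 [0.577 0.149 0.306] [ 0.21  0.09  1.86 -0.    1.19 -2.8 ]
1 [ 0.544 -0.113  0.111] [-0.25  0.26  2.06 -0.    0.82  3.02]
-1 [ 0.554 -0.297  0.01 ] [-0.53  0.52  1.93 -0.    0.7  -0.35]
-1 [0.577 0.149 0.306] [ 0.21  0.09  1.86 -0.    1.19  0.34]
-1 [ 0.544 -0.113  0.111] [-0.25  0.26  2.06 -0.    0.82 -0.12]
```

```bash
sed -i 's/def tool(a,sgn=1)/def tool(a,sgn=-1)/' h.py; python3 - <<'E'
from h import *
p=ctrl.current_tcp_pos(); ctrl.movel([p[0],p[1],.47],rate=.3)
ctrl.movep(G0+[0,0,.44],tool(A0)); ctrl.movep(G0+[0,0,.08],tool(A0))
fingers.gripper_to(.06,45); ctrl.movel(G0,rate=.08)
print(ctrl.current_tcp_pos(),ctrl.current_t())
fingers.gripper_to(0,45); print(ctrl.current_width(),ctrl.current_grip_force())
ctrl.movel(G0+[0,0,.36],rate=.25)
print(ctrl.current_width(),ctrl.current_wrist_force())
pre=tcp_for(eye(TH0)-.10*BX+[0,0,.03],AB); ctrl.movep(pre,tool(AB))
ctrl.hold(.3); print(ctrl.current_t(),ctrl.current_tcp_pos())
V=[]
for n in("scene","top"):
    im,d=read_camera(n); np.savez(f"{n}1.npz",im=im,d=d)
    tp=ctrl.current_tcp_pos(); c,s=np.cos(AB),np.sin(AB)
    w=lambda x,y:tp+np.array([c*x-s*y,s*x+c*y,.014])
    L=[w(.055,0),w(.2,0),w(.2,-.055)]; px=proj(n,L+[eye(TH0)])
    print(n,px.round(1))
    o=im.copy()
    for u,v in px: cv2.circle(o,(int(round(u)),int(round(v))),1,(0,255,0),-1)
    u,v=px[2].astype(int); x0=max(0,u-80);y0=max(0,v-60); V.append(cv2.resize(o[y0:y0+120,x0:x0+160],(640,480))[:, :390] if 0 else cv2.resize(o[y0:y0+120,x0:x0+160],(400,300)))
cv2.imwrite("pics/pre1.png",np.hstack([cv2.resize(v,(400,300)) for v in V]))
E
```

```text
[ 0.55484777 -0.29719917  0.01049119] 8.775
0.023273083923559413 45.00024855136871
0.023215321281437756 [-0.43193031 -0.01943739 -3.95071262]
13.0333 [0.47813869 0.16149182 0.33590296]
scene [[459.8 156. ]
 [536.6 229.2]
 [503.6 246.4]
 [447.8 285. ]]
top [[205.4 245.3]
 [135.1 236.2]
 [139.3 209.5]
 [149.8 175.6]]
```

View pics/pre1.png

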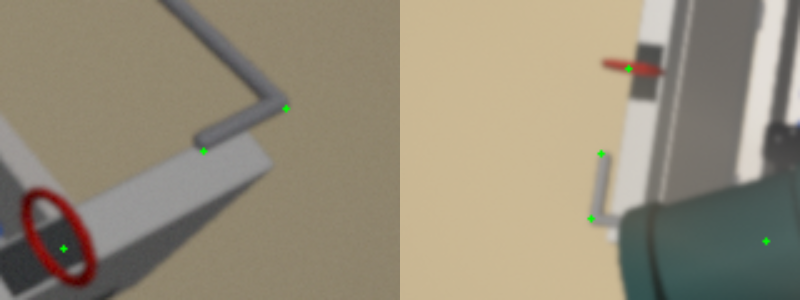

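The left crop is the scene view: the pin's bend is at about (534,226) full-frame and its tip at about (502,243), with the ring centre at (447,280). In the top view the bend is at (137,237), the tip at (141,211) and the ring at (152,176). Both views put the rod a few mm further back in the grip than I modelled. I'll triangulate both and correct.

```bash
python3 - <<'E'
from h import *
def tri(a,b):
    out=[]
    for n,p in(("scene",a),("top",b)):
        K,d,rv,tv=cam(n); u=cv2.undistortPoints(np.array([[p]],float),K,d)[0]
        out.append((np.c_[cv2.Rodrigues(rv)[0],tv.reshape(3)],u.T))
    X=cv2.triangulatePoints(out[0][0],out[1][0],out[0][1],out[1][1])[:,0]; return X[:3]/X[3]
tp=np.array(ctrl.current_tcp_pos()); Rz=R.from_euler('z',AB).as_matrix()
e=tri((447,280),(151.8,176.2)); print("eye",e.round(4),"model",eye(TH0).round(4), "proj err",proj("scene",e)-[447,280],proj("top",e)-[151.8,176.2])
for nm,a,b in(("bend",(533.8,226.4),(137.4,236.6)),("tip",(502.2,242.8),(141,211))):
    X=tri(a,b); print(nm,X.round(4),"in grip frame",(Rz.T@(X-tp)).round(4))
for th in(1.65,1.69,1.73,1.77): print(th,eye(th).round(4))
E
```

```text
eye [0.6302 0.3389 0.3227] model [0.6322 0.3437 0.3199] proj err [[-0.40535867 -0.04312279]] [[-0.18896709  0.14462836]]
bend [0.5026 0.3553 0.3499] in grip frame [0.1952 0.0002 0.014 ]
tip [0.5552 0.349  0.3502] in grip frame [ 0.1957 -0.0527  0.0143]
1.65 [0.6301 0.3269 0.3231]
1.69 [0.6312 0.3354 0.3217]
1.73 [0.6322 0.3437 0.3199]
1.77 [0.6333 0.352  0.3178]
```

```bash
sed -i 's/^HOFF=.*/HOFF=np.array([.1955,-.03,.014])/; s/TH0=1.73/TH0=1.71/' h.py; python3 - <<'E'
from h import *
e=np.array([.631,.339,.3215])
ctrl.movel(tcp_for(e-.10*BX,AB),rate=.1); f0=np.array(ctrl.current_wrist_force())
for k in(.06,.03,0): 
    ctrl.movel(tcp_for(e-k*BX,AB),rate=.06); f=np.array(ctrl.current_wrist_force())-f0; print(k,f.round(2))
    if np.linalg.norm(f)>6: print("STOP"); break
ctrl.hold(.3); print(ctrl.current_t(),ctrl.current_tcp_pos())
V=[]
for n in("scene","top"):
    im,d=read_camera(n); u,v=proj(n,[e])[0].astype(int); x0=max(0,u-80);y0=max(0,v-60); V.append(cv2.resize(im[y0:y0+120,x0:x0+160],(400,300)))
cv2.imwrite("pics/ins2.png",np.hstack(V))
E
```

```text
0.06 [-0.58 -1.54  0.18]
0.03 [-0.53 -1.24 -0.73]
0 [-0.25 -0.06 -0.24]
15.9833 [0.57636173 0.1489288  0.30760772]
```

View pics/ins2.png

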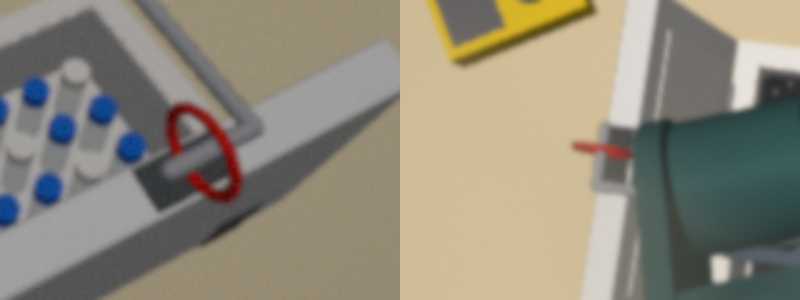

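The pin goes through the red ring in the scene crop at about (205,150), roughly centred. Now I'll swing the lid down.

```bash
python3 - <<'E'
from h import *
q=tool(AB)
for th in np.linspace(1.6,0,15):
    ctrl.movel(tcp_for(eye(th),AB),q,rate=.07); f=np.array(ctrl.current_wrist_force())
    print(round(th,2),f.round(1),end=' ')
    if np.linalg.norm(f)>25: print("STOP"); break
print(ctrl.current_t())
V=[]
for n in("scene","top"):
    im,d=read_camera(n); u,v=proj(n,[eye(0)])[0].astype(int); x0=max(0,u-100);y0=max(0,v-75); V.append(cv2.resize(im[y0:y0+150,x0:x0+200],(400,300)))
    if n=="scene":
        P=pts(n,d,np.ones((400,640),bool)); c,s=np.cos(BY),np.sin(BY); D=P-[*BOX,0]; B=np.c_[c*D[:,0]+s*D[:,1],-s*D[:,0]+c*D[:,1],D[:,2]]
        for y in(-.08,-.04,0,.04,.08):
            k=(abs(B[:,0]+.1)<.04)&(abs(B[:,1]-y)<.008)&(B[:,2]>.05); print(y,k.sum(),np.median(B[k,2]).round(4))
cv2.imwrite("pics/shut3.png",np.hstack(V))
E
```

```text
1.6 [-0.2 -0.3 -2.4] 1.49 [-0.6  0.1 -2.8] 1.37 [ 0.2  0.4 -3.1] 1.26 [-0.2  0.1 -2.4] 1.14 [ 0.2  0.3 -2.8] 1.03 [ 0.2 -0.3 -3. ] 0.91 [-0.3 -0.6 -3.2] 0.8 [-0.4 -0.  -2.7] 0.69 [-0.1 -0.2 -2.7] 0.57 [ 0.1  0.3 -2.2] 0.46 [-0.1  0.4 -2.5] 0.34 [-1.4 -0.5 -3.1] 0.23 [-0.1 -2.1 -4.2] 0.11 [-0.2 -1.4 -3.6] 0.0 [-0.2 -0.9 -2.2] 23.5583
-0.08 289 0.1396
-0.04 301 0.1396
0 319 0.1404
0.04 362 0.1409
0.08 410 0.1407
```

View pics/shut3.png

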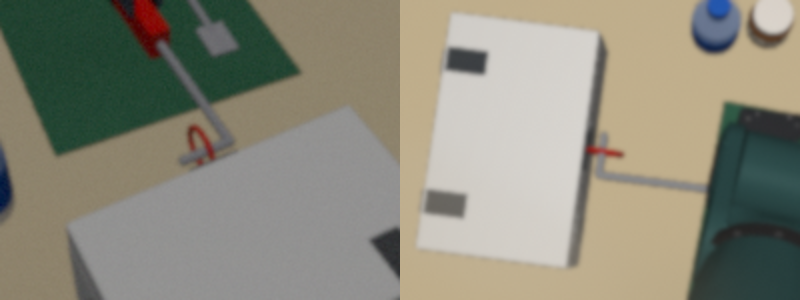

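The lid is shut: its top is level at 0.140 m, and the pin is still in the ring. Now I'll unhook, return the rod to the mat and check.

```bash
python3 - <<'E'
from h import *
ctrl.hold(.3); e=eye(0); f0=np.array(ctrl.current_wrist_force())
for k in(.03,.06,.09):
    ctrl.movel(tcp_for(e-k*BX,AB),rate=.08); print((np.array(ctrl.current_wrist_force())-f0).round(1))
ctrl.movel(tcp_for(e-.09*BX+[0,0,.08],AB),rate=.15)
ctrl.movep(G0+[0,0,.12],tool(A0)); ctrl.movel(G0+[0,0,.02],rate=.12); ctrl.movel(G0+[0,0,.001],rate=.03)
print(ctrl.current_wrist_force(),ctrl.current_tcp_pos())
fingers.gripper_to(.06); ctrl.hold(.2); ctrl.movel(G0+[0,0,.12],rate=.1); ctrl.movel(G0+[0,0,.35],rate=.3)
q=np.array(ctrl.current_qpos()); q[0]-=.8; ctrl.move_joints(q); ctrl.hold(.3); print(ctrl.current_t())
for n in("scene","top"):
    im,d=read_camera(n); cv2.imwrite(f"pics/end_{n}.png",im)
    for t in("pull_rod","lifter","bottle","jar","lid"):
        for k in masks_of(t,n)[:1]:
            P=pts(n,d,k["mask"]); print(n,t,round(k["conf"],2),np.median(P,0).round(3),np.percentile(P,3,0).round(3),np.percentile(P,97,0).round(3))
E
```

```text
[-0.7 -0.4  1. ]
[-0.9 -0.1  0.6]
[-1.5 -0.9  0.7]
[-0.53728537  0.01758305 -2.91032803] [ 0.55456804 -0.29705599  0.01104321]
34.1667
scene pull_rod 0.77 [ 0.566 -0.255  0.03 ] [ 0.538 -0.349  0.004] [ 0.622 -0.103  0.046]
scene bottle 0.19 [ 0.411 -0.24   0.027] [ 0.383 -0.338  0.008] [ 0.447 -0.085  0.045]
scene jar 0.76 [ 0.798 -0.126  0.088] [ 0.769 -0.16   0.019] [ 0.812 -0.111  0.092]
scene lid 0.75 [0.63  0.212 0.14 ] [0.478 0.105 0.125] [0.759 0.297 0.143]
top pull_rod 0.62 [ 0.562 -0.264  0.039] [ 0.538 -0.343  0.004] [ 0.625 -0.103  0.049]
top lifter 0.9 [ 0.408 -0.24   0.039] [ 0.381 -0.339  0.023] [ 0.444 -0.087  0.049]
top bottle 0.7 [ 0.762 -0.059  0.116] [ 0.743 -0.088  0.025] [ 0.795 -0.034  0.173]
top jar 0.69 [ 0.773 -0.133  0.088] [ 0.753 -0.158  0.022] [ 0.802 -0.108  0.094]
top lid 0.81 [0.609 0.197 0.14 ] [0.472 0.102 0.135] [0.752 0.291 0.145]
```

View pics/end_scene.png

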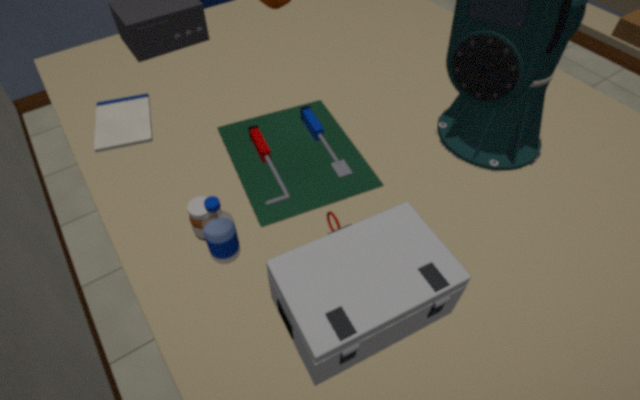

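The lid is shut, with its ring free at (222,333). The rod lies flat on the mat, with its handle at (145,260), and the bystanders haven't moved.

```bash
python3 -c "
from h import *
print(job.close_job())"
```

```text
the job is handed in; nothing more can be done
None
```

The lid is shut, the rod is unhooked and lying flat on the mat, the lifter, bottle and jar have not moved, and I handed the job in; no verdict came back.

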